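# Lock the mower's drive flange in its holding fixture

## Task

Turn the flange on its spindle until the notch in its rim faces the locking bolt, then slide the bolt fully home into the notch. Then try the lock: with the bolt home, push one of the flange's upright dogs sideways (along the rim) with a steady force of about 12 N for a second, then let go and leave the flange seated and locked; never push the flange or the bolt with more than 20 N, and leave the other things on the bench alone.

Things in the scene. Friction and masses are not known exactly. Their poses are not given: they have to be found in the camera images.
- fixture: Grey plate 250 x 170 mm, 12 mm thick, fixed on the bench, with an upright greased spindle (22 mm dia, top 42 mm above the bench). Origin at bench level on the spindle's axis; x points from the spindle along the bolt's guide, z up. The plate runs from x = -105 to +145 mm and y = -85 to +85 mm.
- guide (a point): Fixed guide of the bolt, this point on top of its strap (fixture x = 80 mm, 30 mm above the bench; strap x = 75 to 85 mm, 30 mm wide). Two rails beside the bolt run from x = 79 to 133 mm, outer faces at y = +-15 mm, tops 26 mm above the bench.
- mark (a point): Fixed point on the bolt's line where the notch's mouth must come: fixture x = 60 mm, y = 0, 26 mm above the bench.
- flange: Loose aluminium flange (0.5 kg), 120 mm dia, flat on the plate round the spindle; turns with light drag (about 0.5 N at the rim, more if pressed down), either way; bore play 1.5 mm all round, so it shifts when pushed. Origin on its axis at its underside (12 mm above the bench); x to the notch, z up. Rim's top 14 mm above the origin, boss (40 mm across) 20 mm.
- notch (a point): Middle of the notch's mouth: flange x = 60 mm, at the height of the rim's top. The notch is 15 mm wide with parallel sides, cut through the rim's whole thickness from radius 42 to 60 mm.
- dog (a point): Top centre of the dog across from the notch (flange x = -52 mm). Three equal dogs stand on the rim at +90, 180 and -90 degrees from the notch: upright blocks 14 mm wide along the rim, from radius 44 to 60 mm, tops 36 mm above the flange's origin (22 mm above the rim).
- bolt: Steel bolt 12 mm wide, 10 high, 66 long, nose rounded at 6 mm radius seen from above; slides along the fixture's x, axes parallel to the fixture's. Origin at the nose's tip, underside, 15 mm above the bench. Tip at fixture x = 65 mm drawn back, 47 mm fully home on a hard stop (not touching the notch's bottom). Starts within 3 mm of drawn back. About 2.5 N of friction, no spring: stays where left.
- knob (a point): Top centre of the bolt's upright black knob: 14 mm dia, axis 44 mm behind the bolt's tip, from 25 to 55 mm above the bench. If the notch is off line the nose stops on the rim or the notch's edge; up to about 2 mm off line the round nose draws the flange in. Once in there is 1.5 mm play each side.
- nut: hexagon spindle nut of steel, 30 mm across, 14 mm high, lying near a corner of the fixture plate; bystander, origin under its centre
- socket: plain steel cylinder (wrench socket), 26 mm dia, 32 mm high, standing near another corner of the fixture plate; bystander, origin under its centre
- wrench: open wrench about 200 mm long lying on the bench; bystander
- screwdriver: screwdriver about 200 mm long lying on the bench; bystander
- sprocket: dark steel ring 90 mm dia, 8 mm high, lying on the bench; bystander
- oil: plastic bottle 60 mm dia, 170 mm high, standing on the bench; bystander
- jar: glass jar 66 mm dia, 80 mm high, standing on the bench; bystander

How it is judged:
On the way, in this order (a step that is already met when the one before it is completed fails the run):
1. the notch faces the bolt (its mouth within 4 mm of the mark) (horizontal distance between notch and mark below 0.004 m), for 0.2 s.
2. the bolt is fully home in the notch (tip within 2.5 mm of the stop) (x of bolt in the frame of fixture below 0.0495 m and horizontal distance between notch and mark below 0.004 m), for 0.2 s.
3. the flange is pressed against the home bolt with more than 5 N (as a 12 N push on a dog does) for 0.4 s (all of step 2 and contact force between flange and bolt above 5 N), for 0.4 s.
At the end, for the whole second after the job is handed in: The bolt is home (tip within 2.5 mm of its stop) in the notch, the notch's mouth is within 4 mm of the mark, the flange sits flat on the plate (within 3 mm and 0.06 rad) and is at rest (all of step 2 and z of flange in the frame of fixture below 0.015 m and angle between flange's own z axis and vertical below 0.06 rad and linear speed of flange below 0.01 m/s and angular speed of flange below 0.05 rad/s); the robot touches nothing.
It fails at once if the fingers push the flange with more than 20 N (contact force between the fingers and flange above 20 N).
It fails at once if the fingers push the bolt with more than 20 N (contact force between the fingers and bolt above 20 N).
It fails at once if a bystander is moved by more than 15 mm (distance of any of nut, socket, wrench, screwdriver, sprocket, oil, jar from where it was at the start of the episode above 0.015 m).
It also fails if it takes over 72 s, if anything falls off the work surface, if the arm or the gripper's body presses on something with over 40 N, if the wrist force passes 120 N, or if a joint passes its speed limit or range.

## Robot

A 6-joint arm with a two-finger parallel gripper is mounted at the origin on the work surface. World frame = base frame: x ahead of the robot, y to its left, z up, the work surface at z = 0. Lengths are in m, angles in rad, forces in N, time in s.
With the tool pointing down it reaches from about 0.375 to 0.975 m from the base axis. Payload 3.8 kg.
Tool frame: the origin (TCP) lies midway between the tips of the shut fingers; the grasp point (between the pads) lies 19 mm behind it; z points along the fingers, y is the line along which they close (so a half turn about z gives the same grasp; the last joint's range is limited). The gripper opens to 85 mm and grips with 20 to 120 N. Pads are 22 mm wide; open, the fingers measure 114 mm over their backs; the gripper's body (76 mm by 85 mm) begins 54 mm behind the grasp point. The pads swing forward as they close: fully open they stand 13 mm farther back than shut.
Start: joints at [-1.161, 0.264, 1.604, -0, 1.274, -0.037], TCP at [0.292, -0.609, 0.231] pointing down, gripper open.
Joint ranges: [-2.63, 2.63], [-0.94, 2.18], [0.31, 2.57], [-1.31, 4.45], [0, 2.66], [-2.55, 2.55]. Speed limits (rad/s): [2.57, 2.57, 3.14, 3.14, 3.14, 3.14].

## Interface

Orientations are given as a rotation vector (axis times angle).
In Python, from workcell import bot gives the robot as it stands.
- The arm moves only by the tool servo_tool, never from a script. Its argument "series" is a list of rows, each a list of 7 numbers: the shift along the world's x, y, z in units of 0.15 m (1.0 is 0.15 m), then the turn, a rotation vector about the world's x, y, z in units of 180 degrees (1.0 is 180 degrees), then the closure, from 0 (fully open) to 1 (shut). A call has 1 to 20 rows; each row is the pose to reach, as a shift and turn from the pose commanded when the call began, turning the shorter way round; what a row does not reach only later rows make up. A row lasts 1/10 s, in which the tool goes at most 50 mm and 8.59 degrees, less where a joint would pass 70% of its speed; a pose out of reach is approached as far as the arm can. A call with a number of a shift or a turn outside -1 to 1 is refused whole. A call with a gripper value outside its range is refused whole. The fingers move at their own pace and stop on an object; "newtons" is the grip in N (left out, the last holds). Time passes only in rows, so rows that repeat a pose let the fingers close. It gives the time, the measured TCP pose, the force, the opening and the grip force at its end, in the units of the state.
- bot.read_state(): the state, without advancing time (a new reading comes with each control period).
- bot.read_camera(name): name is "side" or "top"; returns the picture (420x560x3 uint8, red, green, blue); there is no depth.
- bot.camera_info(name): a dict with "vertical_fov" (degrees; the focal length in pixels is half the picture's height over the tangent of half this angle, whatever the lens; pixels are square), "cx", "cy" (the principal point, pixels), "R" (3x3) and "t" (3): a world point X has camera coordinates R X + t. Camera axes: x right, y down, z forward; pixel columns grow to the right and rows downward; lengths in m; the calibration is good to about 2 mm. A picture is of the moment at which its call begins. camera_info takes no time and is no camera call.
- bot.finish_job(): hands the job in; it is judged then, once.
Trained networks look in the newest picture that a camera, given by its name, has taken for a name from the list of things; names that differ only in an ending like _2 or _b are one class to them, and where a whole thing is asked for, a point or a joint stands for the part that bears it (a point fixed in the world has none). Each returns a list of dicts, best first, with "score" (0 to 1); they miss things now and then, are a little off and sometimes report something else, mostly with a low value. They report only what shows in the picture. A call takes as long as a camera call.
- bot.recognise(target, camera): "box" ([left, top, right, bottom] as shares, 0 to 1, of the picture: columns of its width, rows of its height, round what is visible of it).
- bot.trace(target, camera): "mask" (420x560 bool, what is visible of it) and "box" ([left, top, right, bottom] as shares, 0 to 1, of the picture: columns of its width, rows of its height, round what is visible of it).
- bot.mark_of(target, camera): "at" ([row, column] as shares, 0 to 1, of the picture: columns of its width, rows of its height: a listed point, or the origin of a listed thing).
The state is a dict: "time": time; "q": joint angles; "joint_vel": joint speeds; "joint_torque": joint torques, N m; "tool_pos": TCP position; "tcp_rot": TCP orientation; "wrist_force": force on the tool from outside, world axes, zero at the start; "torque": the same for the moment, N m; "width": opening from 0.0 (shut) to 1.0 (fully open); "grip_force": force on a finger pad.
Only numpy, scipy, OpenCV 4.12 (cv2) and the standard library are available. Lean on these libraries where they do the work, as an engineer would, in place of code of your own. Each camera call takes 0.05 s, during which the arm holds its last target. There are 200 camera calls.

## Working session

There is one attempt and no reset: what is moved stays moved. The work goes in short steps, Python scripts to look and compute and a tool call to move; the robot and the scene stay as the last step left them, time stands still between calls to the robot, and variables do not carry over. Pictures are saved under pics/ and viewed, at most 10 in all, crops included, and the job is handed in when it is done.

Besides the shell and the picture viewer there is one more tool, called after "Request:" as a command line: name --pt "numbers of a row" for each row, then --argument value for the rest. servo_tool: Moves the arm, as the interface text tells. Shifts and turns lie within -1 to 1; 1 stands for 0.15 m of shift or 180 degrees of turn. Its arguments: {"type":"object","properties":{"series":{"type":"array","items":{"type":"array","items":{"type":"number"}}},"newtons":{"type":"number"}},"required":["series"]}

```bash
mkdir -p pics; cat > h.py <<'E'
import numpy as np, cv2
from workcell import bot
def ray(cam,px):
    i=bot.camera_info(cam); R=np.array(i["R"]);t=np.array(i["t"])
    f=210/np.tan(np.radians(i["vertical_fov"])/2)
    d=R.T@np.array([(px[0]-i["cx"])/f,(px[1]-i["cy"])/f,1]); return -R.T@t,d
def at(cam,px,z):
    o,d=ray(cam,px); return o+d*(z-o[2])/d[2]
def proj(cam,X):
    i=bot.camera_info(cam); R=np.array(i["R"]);t=np.array(i["t"])
    f=210/np.tan(np.radians(i["vertical_fov"])/2)
    c=R@np.array(X)+t; return np.array([c[0]/c[2]*f+i["cx"],c[1]/c[2]*f+i["cy"]])
def mark(n,cam,z,k=1):
    for r in bot.mark_of(n,cam)[:k]:
        px=(r["at"][1]*560,r["at"][0]*420); print(n,cam,round(r["score"],2),np.round(px,1),np.round(at(cam,px,z),4))
E
python3 - <<'E'
from h import *
for c in("top","side"):
    im=bot.read_camera(c); cv2.imwrite(f"pics/{c}0.png",im[:,:,::-1])
    print({k:np.round(v,3) for k,v in bot.camera_info(c).items() if k!="x"})
    for n,z in(("fixture",0),("guide",.03),("mark",.026),("flange",.012),("notch",.026),("dog",.048),("bolt",.015),("knob",.055)): mark(n,c,z,2)
E
```

```text
{'vertical_fov': np.float64(54.769), 'cx': np.float64(282.904), 'cy': np.float64(211.552), 'R': array([[ 0.006, -1.   ,  0.027],
       [-0.992, -0.009, -0.128],
       [ 0.128, -0.027, -0.991]]), 't': array([-0.01 ,  0.519,  0.925])}
fixture top 0.77 [258.2 187.9] [0.5818 0.0539 0.    ]
fixture top 0.7 [128.5 227.2] [0.4822 0.3647 0.    ]
guide top 0.87 [291.3 194.5] [ 0.561  -0.0263  0.03  ]
mark top 0.69 [279.7 191.7] [0.5682 0.0014 0.026 ]
mark top 0.27 [433.7 161. ] [ 0.6484 -0.375   0.026 ]
flange top 0.93 [260.3 187.9] [0.5796 0.0484 0.012 ]
notch top 0.91 [231.  192.4] [0.5653 0.1177 0.026 ]
notch top 0.35 [257.  188.5] [0.5754 0.0559 0.026 ]
dog top 0.55 [282.1 181.7] [ 0.5882 -0.0037  0.048 ]
bolt top 0.68 [280.7 192.9] [ 0.5672 -0.0012  0.015 ]
knob top 0.69 [304.6 197.9] [ 0.549 -0.056  0.055]
{'vertical_fov': np.float64(54.769), 'cx': np.float64(282.899), 'cy': np.float64(211.569), 'R': array([[-0.748, -0.664,  0.011],
       [-0.415,  0.454, -0.789],
       [ 0.519, -0.594, -0.615]]), 't': array([0.365, 0.255, 0.915])}
fixture side 0.69 [244.8 224.3] [0.5862 0.0569 0.    ]
guide side 0.8 [269.7 207.4] [ 0.561  -0.0232  0.03  ]
guide side 0.15 [213.6 220. ] [0.6383 0.1275 0.03  ]
mark side 0.77 [265.5 211.7] [ 0.5595 -0.0035  0.026 ]
mark side 0.65 [143.3 268.5] [0.6251 0.367  0.026 ]
flange side 0.96 [248.2 222.3] [0.5745 0.0537 0.012 ]
notch side 0.64 [236.3 227.5] [0.5701 0.1037 0.026 ]
notch side 0.55 [279.1 197. ] [ 0.5794 -0.0853  0.026 ]
dog side 0.75 [177.4 309. ] [0.444  0.3952 0.048 ]
dog side 0.73 [254.1 201.6] [0.5979 0.0044 0.048 ]
bolt side 0.45 [264.6 212.5] [ 0.5685 -0.0089  0.015 ]
knob side 0.68 [279.6 196.2] [ 0.5543 -0.0594  0.055 ]
knob side 0.36 [264.8 212. ] [0.5339 0.0255 0.055 ]
```

```bash
python3 - <<'E'
import cv2
a=cv2.imread("pics/top0.png");cv2.imwrite("pics/top0c.png",cv2.resize(a[120:270,160:360],None,fx=4,fy=4,interpolation=2))
b=cv2.imread("pics/side0.png");cv2.imwrite("pics/side0c.png",cv2.resize(b[140:290,160:360],None,fx=4,fy=4,interpolation=2))
E
```

```text
(no output)
```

View pics/top0.png

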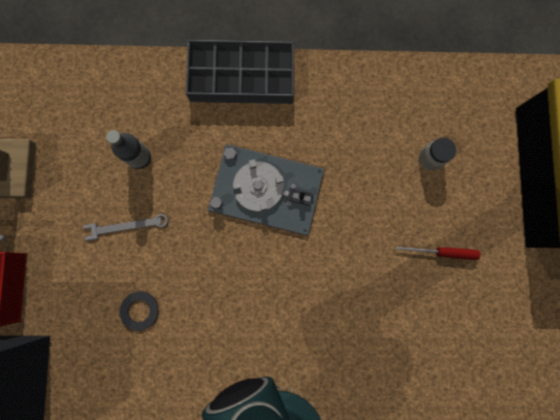

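View pics/top0c.png

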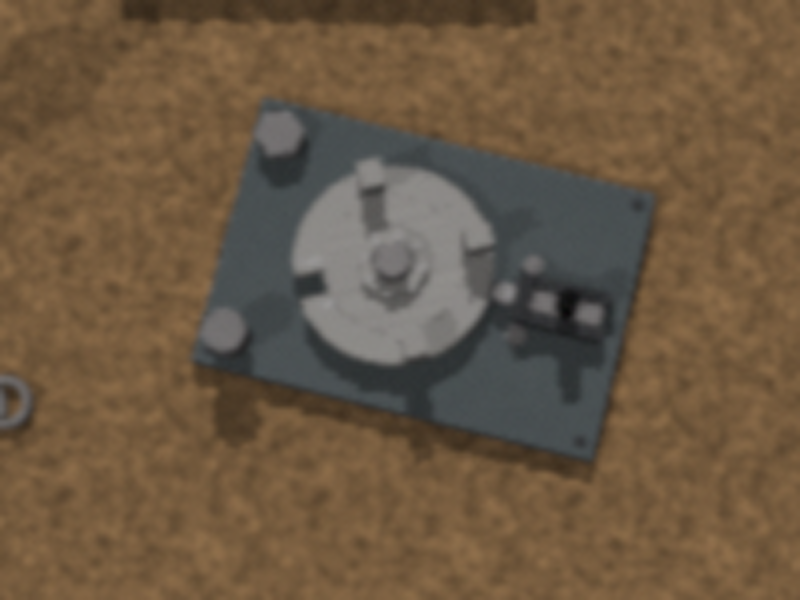

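View pics/side0c.png

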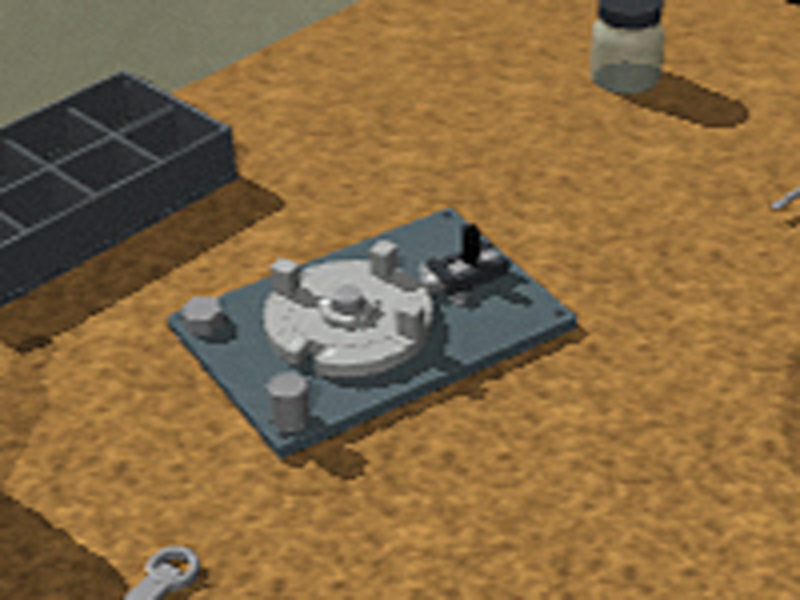

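```bash
python3 - <<'E'
from h import *
from scipy.optimize import least_squares
P=lambda cam,u,v:(cam,np.array([(u+.5)/4-.5+160,(v+.5)/4-.5+(120 if cam=="top" else 140)]))
# fixture corners, image: top-left(nut),top-right,bottom-right,bottom-left(socket)
C=[(-.105,.085),(.145,.085),(.145,-.085),(-.105,-.085)]
obs=[(P("top",263,98),C[0]),(P("top",655,190),C[1]),(P("top",592,458),C[2]),(P("top",197,358),C[3]),
(P("side",168,320),C[0]),(P("side",450,210),C[1]),(P("side",578,316),C[2]),(P("side",282,450),C[3])]
def W(p,x,y,z): c,s=np.cos(p[2]),np.sin(p[2]); return [p[0]+c*x-s*y,p[1]+s*x+c*y,z]
f=lambda p:np.concatenate([proj(o[0],W(p,*c,.012))-o[1] for o,c in obs])
r=least_squares(f,[.575,.053,-1.8],loss="soft_l1"); p=r.x; print(p,np.degrees(p[2]),f(p).round(1)); np.save("fix.npy",p)
print("spindle top crop",(proj("top",W(p,0,0,.042))-[160,120])*4,(proj("side",W(p,0,0,.042))-[160,140])*4)
print("knob",W(p,.109,0,.055),(proj("top",W(p,.109,0,.055))-[160,120])*4,(proj("side",W(p,.109,0,.055))-[160,140])*4)
Q=lambda u,v,z,c="top":at(c,P(c,u,v)[1],z)
for n,u,v,z in(("notch",310,284,.026),("dogTop",370,172,.048),("dog180",482,243,.048),("dogBot",440,325,.048)):
    d=Q(u,v,z)[:2]-p[:2]; print(n,np.linalg.norm(d),np.degrees(np.arctan2(d[1],d[0])-p[2])%360)
for n,u,v,z in(("dogL",285,265,.048),("dogR",383,246,.048),("dogF",410,308,.048)):
    d=Q(u,v,z,"side")[:2]-p[:2]; print(n,np.linalg.norm(d),np.degrees(np.arctan2(d[1],d[0])-p[2])%360)
s=bot.read_state();print(s["time"],s["tool_pos"],s["tcp_rot"],s["wrist_force"])
import scipy.spatial.transform as T;print(T.Rotation.from_rotvec(s["tcp_rot"]).as_matrix().round(3))
E
```

```text
[ 0.58193623  0.05269114 -1.7977375 ] -103.00277161339267 [-0.1 -0.1  0.8  0.4  1.2  0.6 -1.2  1.5 -1.  -0.8 -0.6 -1.1 -0.1 -0.2
 -0.7 -0.1]
spindle top crop [392.56588064 258.18506847] [344.74145642 291.74247134]
knob [np.float64(0.5574114285161094), np.float64(-0.05351400984523624), 0.055] [574.12049265 297.30424784] [469.95185541 226.47684718]
notch 0.05199287942457107 206.555340770683
dogTop 0.053310325060637286 118.97242479956442
dog180 0.05251730365444334 23.26858036871795
dogBot 0.04823012916163136 317.75393742564523
dogL 0.05218367321953538 116.1623827534503
dogR 0.05459117850456352 28.720403314717665
dogF 0.05237034288686366 297.6449138187459
0.9 [ 0.29162384 -0.60874889  0.23130866] [ 3.06348944e+00  6.95999528e-01 -2.96551175e-05] [-0.5476237   0.19881476  0.2642932 ]
[[ 0.902  0.432 -0.   ]
 [ 0.432 -0.902 -0.   ]
 [-0.     0.    -1.   ]]
```

```bash
cat >> h.py <<'E'
p=np.load("fix.npy")
def pusher(th,r,b):  # fixture angle deg of dog, radius, tangential offset behind (CCW push) -> world xy, psi deg
    a=np.radians(th); e=np.array([np.cos(a),np.sin(a)]); t=np.array([-e[1],e[0]])
    v=r*e-b*t; c,s=np.cos(p[2]),np.sin(p[2])
    return p[:2]+[c*v[0]-s*v[1],s*v[0]+c*v[1]], th+np.degrees(p[2])+90
def st():
    from scipy.spatial.transform import Rotation as T
    s=bot.read_state(); M=T.from_rotvec(s["tcp_rot"]).as_matrix()
    psi=np.degrees(np.arctan2(M[1,0],M[0,0])); print("t",s["time"],"tcp",np.round(s["tool_pos"],4),"psi",round(psi,2),"F",np.round(s["wrist_force"],2),"w",s["width"],"zax",M[:,2].round(3)); return np.array(s["tool_pos"]),psi
E
python3 - <<'E'
from h import *
x,psi=st(); g,ps=pusher(26.5,.051,.024); print(g,ps,(np.r_[g,.034]-x)/.15,(ps-psi)/180)
E
```

```text
t 0.9 tcp [ 0.2916 -0.6087  0.2313] psi 25.6 F [-0.55  0.2   0.26] w 1.000093280124924 zax [-0. -0. -1.]
[ 0.5705024  -0.00250186] 13.497228386607333 [ 1.85919035  4.04164689 -1.31539108] -0.06723600032590343
```

Request:
servo_tool --pt "0.46 1 -0.15 0 0 -0.067 1" --pt "0.46 1 -0.15 0 0 -0.067 1" --pt "0.46 1 -0.15 0 0 -0.067 1" --pt "0.46 1 -0.15 0 0 -0.067 1" --newtons 40

```text
time: 1.3
tool_pos: [0.3616, -0.4545, 0.2078]
tcp_rot: [-3.116, -0.374, 0.0]
wrist_force: [-0.2, -0.8, 0.5]
width: 0.332
grip_force: 0.0
```

Request:
servo_tool --pt "0.46 1 -0.15 0 0 0 1" --pt "0.46 1 -0.15 0 0 0 1" --pt "0.46 1 -0.15 0 0 0 1" --pt "0.46 1 -0.15 0 0 0 1"

```text
time: 1.7
tool_pos: [0.4305, -0.3052, 0.1857]
tcp_rot: [-3.118, -0.374, 0.0]
wrist_force: [-0.7, -0.2, 1.0]
width: -0.002
grip_force: 0.0
```

Request:
servo_tool --pt "0.46 1 -0.15 0 0 0 1" --pt "0.46 1 -0.15 0 0 0 1" --pt "0.46 1 -0.15 0 0 0 1" --pt "0.46 1 -0.15 0 0 0 1"

```text
time: 2.1
tool_pos: [0.4998, -0.1554, 0.1635]
tcp_rot: [-3.118, -0.375, -0.001]
wrist_force: [1.0, -1.2, 0.2]
width: -0.001
grip_force: 0.0
```

Request:
servo_tool --pt "0.46 1 -0.15 0 0 0 1" --pt "0.46 1 -0.15 0 0 0 1" --pt "0.46 1 -0.15 0 0 0 1" --pt "0.46 1 -0.15 0 0 0 1" --pt "0.46 1 -0.15 0 0 0 1"

```text
time: 2.6
tool_pos: [0.5685, -0.007, 0.141]
tcp_rot: [3.119, 0.376, -0.0]
wrist_force: [-0.3, -0.3, -0.7]
width: -0.002
grip_force: 0.0
```

```bash
python3 - <<'E'
from h import *
x,psi=st(); g,ps=pusher(26.5,.051,.024); print((np.r_[g,.034]-x)/.15,(ps-psi)/180)
for c in("top","side"):
    im=bot.read_camera(c); cv2.imwrite(f"pics/{c}1.png",im[:,:,::-1])
a=cv2.imread("pics/top1.png");b=cv2.imread("pics/side1.png")
cv2.imwrite("pics/both1.png",np.hstack([cv2.resize(a[120:270,190:320],None,fx=3,fy=4),cv2.resize(b[140:290,190:320],None,fx=3,fy=4)]))
E
```

```text
t 2.6 tcp [ 0.5685 -0.007   0.141 ] psi 13.76 F [-0.34 -0.3  -0.69] w -0.0018171177976314945 zax [-0. -0. -1.]
[ 0.01367589  0.02975546 -0.71333818] -0.001435441766921455
```

View pics/both1.png

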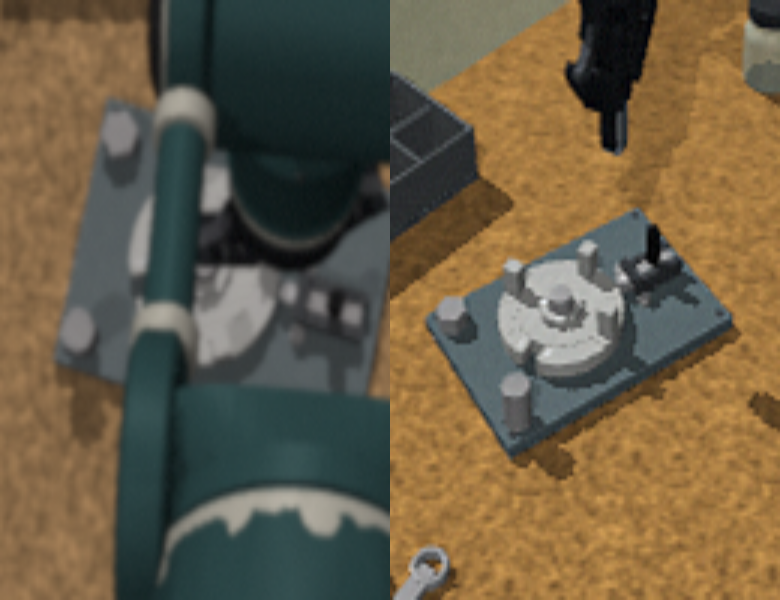

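Request:
servo_tool --pt "0.014 0.01 -0.2 0 0 0 1" --pt "0.014 0.01 -0.4 0 0 0 1" --pt "0.014 0.01 -0.55 0 0 0 1" --pt "0.014 0.01 -0.6 0 0 0 1" --pt "0.014 0.01 -0.6 0 0 0 1"

```text
time: 3.2
tool_pos: [0.5684, -0.0087, 0.0504]
tcp_rot: [-3.12, -0.367, 0.004]
wrist_force: [-0.5, -0.6, 0.3]
width: -0.002
grip_force: 0.0
```

```bash
python3 - <<'E'
from h import *
x,psi=st(); g,ps=pusher(26.5,.051,.024); print((np.r_[g,.034]-x)/.15,(ps-psi)/180)
im=bot.read_camera("side"); cv2.imwrite("pics/s2.png",cv2.resize(im[170:250,210:310,::-1],None,fx=7,fy=7,interpolation=2))
E
```

```text
t 3.2 tcp [ 0.5684 -0.0087  0.0504] psi 13.44 F [-0.51 -0.61  0.33] w -0.0016270883259958792 zax [-0.003 -0.    -1.   ]
[ 0.01382518  0.04129124 -0.10911226] 0.00034540611987432773
```

View pics/s2.png

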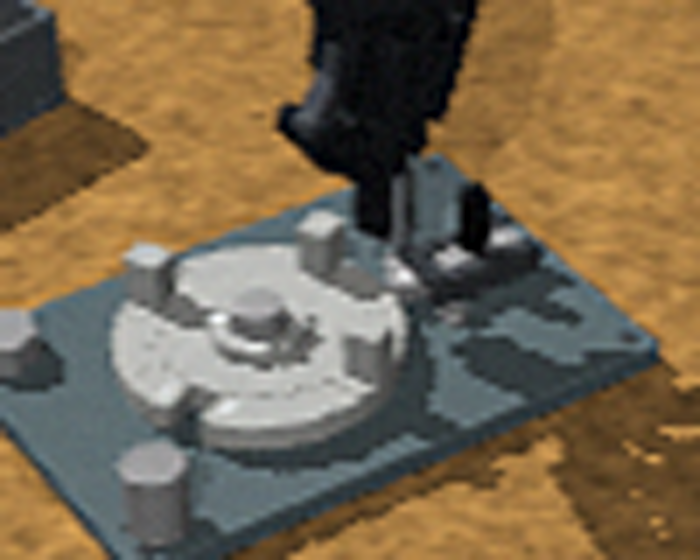

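Request:
servo_tool --pt "0.014 0.035 -0.06 0 0 0 1" --pt "0.014 0.035 -0.109 0 0 0 1" --pt "0.014 0.035 -0.109 0 0 0 1"

```text
time: 3.55
tool_pos: [0.5714, -0.0018, 0.0343]
tcp_rot: [-3.119, -0.371, 0.002]
wrist_force: [-0.6, 0.0, 0.0]
width: -0.001
grip_force: 0.0
```

```bash
python3 - <<'E'
from h import *
x,psi=st()
v=x[:2]-p[:2]; c,s=np.cos(p[2]),np.sin(p[2]); print("fix xy",c*v[0]+s*v[1],-s*v[0]+c*v[1])
for k,th0,th1 in((1,20.5,80),(2,80,140)):
  g0,ps0=pusher(th0,.051,.018)
  if k==1: g0=x[:2]; ps0=psi
  for th in np.linspace(th0,th1,21)[1:]:
    g,ps=pusher(th,.051,.018); d=(g-g0)/.15; print(f"[{d[0]:.3f}, {d[1]:.3f}, 0, 0, 0, {(ps-ps0)/180 if k>1 else (max(ps-ps0,0))/180:.3f}, 1],",end=" ")
  print()
E
```

```text
t 3.55 tcp [ 0.5714 -0.0018  0.0343] psi 13.57 F [-0.58  0.01  0.04] w -0.000791242188307813 zax [-0.001 -0.    -1.   ]
fix xy 0.05544710557683341 0.0019633782186358594
[0.014, 0.007, 0, 0, 0, 0.000, 1], [0.033, 0.005, 0, 0, 0, 0.000, 1], [0.051, 0.003, 0, 0, 0, 0.016, 1], [0.070, 0.003, 0, 0, 0, 0.032, 1], [0.089, 0.003, 0, 0, 0, 0.049, 1], [0.108, 0.004, 0, 0, 0, 0.065, 1], [0.126, 0.007, 0, 0, 0, 0.082, 1], [0.145, 0.010, 0, 0, 0, 0.099, 1], [0.163, 0.015, 0, 0, 0, 0.115, 1], [0.181, 0.020, 0, 0, 0, 0.132, 1], [0.198, 0.026, 0, 0, 0, 0.148, 1], [0.216, 0.033, 0, 0, 0, 0.165, 1], [0.233, 0.041, 0, 0, 0, 0.181, 1], [0.249, 0.050, 0, 0, 0, 0.198, 1], [0.265, 0.060, 0, 0, 0, 0.214, 1], [0.281, 0.070, 0, 0, 0, 0.231, 1], [0.296, 0.081, 0, 0, 0, 0.247, 1], [0.310, 0.094, 0, 0, 0, 0.264, 1], [0.324, 0.106, 0, 0, 0, 0.280, 1], [0.336, 0.120, 0, 0, 0, 0.297, 1], 
[0.012, 0.014, 0, 0, 0, 0.017, 1], [0.024, 0.029, 0, 0, 0, 0.033, 1], [0.035, 0.045, 0, 0, 0, 0.050, 1], [0.045, 0.061, 0, 0, 0, 0.067, 1], [0.054, 0.077, 0, 0, 0, 0.083, 1], [0.062, 0.094, 0, 0, 0, 0.100, 1], [0.070, 0.112, 0, 0, 0, 0.117, 1], [0.076, 0.129, 0, 0, 0, 0.133, 1], [0.081, 0.147, 0, 0, 0, 0.150, 1], [0.086, 0.166, 0, 0, 0, 0.167, 1], [0.090, 0.184, 0, 0, 0, 0.183, 1], [0.092, 0.203, 0, 0, 0, 0.200, 1], [0.094, 0.222, 0, 0, 0, 0.217, 1], [0.094, 0.241, 0, 0, 0, 0.233, 1], [0.094, 0.259, 0, 0, 0, 0.250, 1], [0.093, 0.278, 0, 0, 0, 0.267, 1], [0.090, 0.297, 0, 0, 0, 0.283, 1], [0.087, 0.316, 0, 0, 0, 0.300, 1], [0.083, 0.334, 0, 0, 0, 0.317, 1], [0.078, 0.352, 0, 0, 0, 0.333, 1],
```

Request:
servo_tool --pt "0.014 0.007 0 0 0 0 1" --pt "0.033 0.005 0 0 0 0 1" --pt "0.051 0.003 0 0 0 0.016 1" --pt "0.07 0.003 0 0 0 0.032 1" --pt "0.089 0.003 0 0 0 0.049 1" --pt "0.108 0.004 0 0 0 0.065 1" --pt "0.126 0.007 0 0 0 0.082 1" --pt "0.145 0.01 0 0 0 0.099 1"

```text
time: 4.35
tool_pos: [0.5938, -0.0005, 0.0353]
tcp_rot: [3.024, 0.853, -0.001]
wrist_force: [-1.4, -0.7, 2.0]
width: -0.004
grip_force: 0.6
```

```bash
python3 - <<'E'
from h import *
x,psi=st(); print(pusher(44.3,.051,.018))
for c in("top","side"):
  bot.read_camera(c)
  for n,z in(("dog",.048),("notch",.026)): mark(n,c,z,3)
E
```

```text
t 4.35 tcp [ 5.938e-01 -5.000e-04  3.530e-02] psi 31.5 F [-1.4  -0.65  1.96] w -0.003603468506607097 zax [-0. -0. -1.]
(array([ 5.93048886e-01, -2.38140990e-04]), np.float64(31.29722838660733))
notch top 0.72 [238.  195.7] [0.5574 0.1009 0.026 ]
dog side 0.74 [254.6 203.3] [0.591  0.0093 0.048 ]
notch side 0.49 [264.9 212. ] [ 0.5598 -0.0011  0.026 ]
```

```bash
cat >> h.py <<'E'
def arc(th0,th1,n,r=.051,b=.018):
  g0,ps0=pusher(th0,r,b)
  for th in np.linspace(th0,th1,n+1)[1:]:
    g,ps=pusher(th,r,b); d=(g-g0)/.15; print(f"[{d[0]:.3f}, {d[1]:.3f}, 0, 0, 0, {(ps-ps0)/180:.3f}, 1],",end=" ")
  print()
E
python3 -c "
from h import *
arc(44.3,124.3,20);arc(124.3,164.3,10)"
```

```text
[0.024, 0.006, 0, 0, 0, 0.022, 1], [0.048, 0.014, 0, 0, 0, 0.044, 1], [0.072, 0.023, 0, 0, 0, 0.067, 1], [0.094, 0.034, 0, 0, 0, 0.089, 1], [0.116, 0.047, 0, 0, 0, 0.111, 1], [0.137, 0.061, 0, 0, 0, 0.133, 1], [0.157, 0.076, 0, 0, 0, 0.156, 1], [0.176, 0.093, 0, 0, 0, 0.178, 1], [0.193, 0.111, 0, 0, 0, 0.200, 1], [0.209, 0.130, 0, 0, 0, 0.222, 1], [0.224, 0.150, 0, 0, 0, 0.244, 1], [0.238, 0.172, 0, 0, 0, 0.267, 1], [0.250, 0.194, 0, 0, 0, 0.289, 1], [0.260, 0.217, 0, 0, 0, 0.311, 1], [0.269, 0.241, 0, 0, 0, 0.333, 1], [0.276, 0.265, 0, 0, 0, 0.356, 1], [0.281, 0.289, 0, 0, 0, 0.378, 1], [0.284, 0.314, 0, 0, 0, 0.400, 1], [0.286, 0.339, 0, 0, 0, 0.422, 1], [0.286, 0.365, 0, 0, 0, 0.444, 1], 
[-0.002, 0.025, 0, 0, 0, 0.022, 1], [-0.005, 0.050, 0, 0, 0, 0.044, 1], [-0.010, 0.075, 0, 0, 0, 0.067, 1], [-0.017, 0.099, 0, 0, 0, 0.089, 1], [-0.026, 0.123, 0, 0, 0, 0.111, 1], [-0.036, 0.146, 0, 0, 0, 0.133, 1], [-0.048, 0.168, 0, 0, 0, 0.156, 1], [-0.061, 0.189, 0, 0, 0, 0.178, 1], [-0.076, 0.210, 0, 0, 0, 0.200, 1], [-0.092, 0.229, 0, 0, 0, 0.222, 1],
```

Request:
servo_tool --pt "0.024 0.006 0 0 0 0.022 1" --pt "0.048 0.014 0 0 0 0.044 1" --pt "0.072 0.023 0 0 0 0.067 1" --pt "0.094 0.034 0 0 0 0.089 1" --pt "0.116 0.047 0 0 0 0.111 1" --pt "0.137 0.061 0 0 0 0.133 1" --pt "0.157 0.076 0 0 0 0.156 1" --pt "0.176 0.093 0 0 0 0.178 1" --pt "0.193 0.111 0 0 0 0.2 1" --pt "0.209 0.13 0 0 0 0.222 1" --pt "0.224 0.15 0 0 0 0.244 1" --pt "0.238 0.172 0 0 0 0.267 1" --pt "0.25 0.194 0 0 0 0.289 1" --pt "0.26 0.217 0 0 0 0.311 1" --pt "0.269 0.241 0 0 0 0.333 1" --pt "0.276 0.265 0 0 0 0.356 1" --pt "0.281 0.289 0 0 0 0.378 1" --pt "0.284 0.314 0 0 0 0.4 1" --pt "0.286 0.339 0 0 0 0.422 1" --pt "0.286 0.365 0 0 0 0.444 1"

```text
time: 6.65
tool_pos: [0.6367, 0.054, 0.0349]
tcp_rot: [1.77, 2.595, -0.0]
wrist_force: [0.1, -1.8, -1.3]
width: -0.0
grip_force: 0.6
```

Request:
servo_tool --pt "-0.002 0.025 0 0 0 0.022 1" --pt "-0.005 0.05 0 0 0 0.044 1" --pt "-0.01 0.075 0 0 0 0.067 1" --pt "-0.017 0.099 0 0 0 0.089 1" --pt "-0.026 0.123 0 0 0 0.111 1" --pt "-0.036 0.146 0 0 0 0.133 1" --pt "-0.048 0.168 0 0 0 0.156 1" --pt "-0.061 0.189 0 0 0 0.178 1" --pt "-0.061 0.189 0 0 0 0.178 1"

```text
time: 7.55
tool_pos: [0.6273, 0.0829, 0.035]
tcp_rot: [0.988, 2.982, 0.0]
wrist_force: [0.5, 0.6, 1.0]
width: 0.005
grip_force: 0.0
```

```bash
python3 - <<'E'
from h import *
x,psi=st(); print(pusher(156.3,.051,.018))
for c in("top","side"):
  im=bot.read_camera(c); cv2.imwrite(f"pics/{c}3.png",im[:,:,::-1])
  for n,z in(("dog",.048),("notch",.026)): mark(n,c,z,3)
a=cv2.imread("pics/top3.png");b=cv2.imread("pics/side3.png")
cv2.imwrite("pics/both3.png",np.hstack([cv2.resize(a[150:250,210:310],None,fx=4,fy=6,interpolation=2),cv2.resize(b[160:260,210:310],None,fx=4,fy=6,interpolation=2)]))
E
```

```text
t 7.55 tcp [0.6273 0.0829 0.035 ] psi 143.32 F [0.52 0.65 1.04] w 0.004619087349575578 zax [ 0.  0. -1.]
(array([0.62684853, 0.08282227]), np.float64(143.29722838660734))
notch top 0.46 [275.4 200.6] [0.5466 0.0115 0.026 ]
notch side 0.68 [267.3 212.8] [ 0.5519 -0.0032  0.026 ]
notch side 0.39 [244.9 223.3] [0.5656 0.0747 0.026 ]
```

View pics/both3.png

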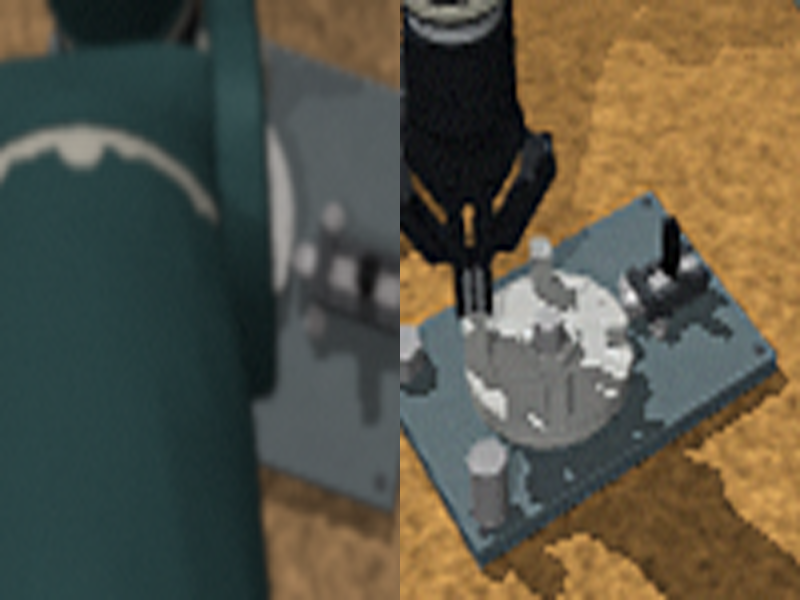

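```bash
python3 -c "
from h import *
arc(156.3,176.3,8)"
```

```text
[-0.009, 0.013, 0, 0, 0, 0.014, 1], [-0.019, 0.025, 0, 0, 0, 0.028, 1], [-0.029, 0.037, 0, 0, 0, 0.042, 1], [-0.039, 0.049, 0, 0, 0, 0.056, 1], [-0.051, 0.060, 0, 0, 0, 0.069, 1], [-0.062, 0.071, 0, 0, 0, 0.083, 1], [-0.074, 0.081, 0, 0, 0, 0.097, 1], [-0.087, 0.090, 0, 0, 0, 0.111, 1],
```

Request:
servo_tool --pt "-0.009 0.013 0 0 0 0.014 1" --pt "-0.019 0.025 0 0 0 0.028 1" --pt "-0.029 0.037 0 0 0 0.042 1" --pt "-0.039 0.049 0 0 0 0.056 1" --pt "-0.051 0.06 0 0 0 0.069 1" --pt "-0.062 0.071 0 0 0 0.083 1" --pt "-0.074 0.081 0 0 0 0.097 1" --pt "-0.087 0.09 0 0 0 0.111 1" --pt "-0.087 0.09 0 0 0 0.111 1"

```text
time: 8.75
tool_pos: [0.6143, 0.0961, 0.035]
tcp_rot: [0.457, 3.108, 0.0]
wrist_force: [-0.1, -0.2, -0.6]
width: -0.003
grip_force: 0.0
```

```bash
python3 - <<'E'
from h import *
x,psi=st(); print(pusher(176.3,.051,.018))
def W(x,y,z): c,s=np.cos(p[2]),np.sin(p[2]); return [p[0]+c*x-s*y,p[1]+s*x+c*y,z]
c="side"
im=bot.read_camera(c); cv2.imwrite(f"pics/{c}4.png",im[:,:,::-1])
for n,z in(("mark",.026),("notch",.026),("dog",.048)): mark(n,c,z,2)
y0,x0=190,230
cr=cv2.resize(im[y0:y0+50,x0:x0+66,::-1],None,fx=12,fy=12,interpolation=2)
for X,col in((W(.06,0,.026),(0,0,255)),(W(.042,0,.026),(0,255,0)),(W(.109,0,.055),(255,0,0)),(W(.08,0,.03),(255,0,255))):
  q=(proj(c,X)-[x0,y0]+.5)*12; cv2.circle(cr,(int(q[0]),int(q[1])),3,col,-1)
cv2.imwrite("pics/s4c.png",cr)
E
```

```text
t 8.75 tcp [0.6143 0.0961 0.035 ] psi 163.28 F [-0.06 -0.17 -0.61] w -0.0026137666321901943 zax [ 0. -0. -1.]
(array([0.61383454, 0.09636606]), np.float64(163.29722838660734))
mark side 0.8 [265.7 208.8] [ 0.5687 -0.0141  0.026 ]
notch side 0.84 [264.3 208.8] [ 0.5717 -0.0113  0.026 ]
dog side 0.57 [231.  219.4] [0.5865 0.1067 0.048 ]
```

View pics/s4c.png

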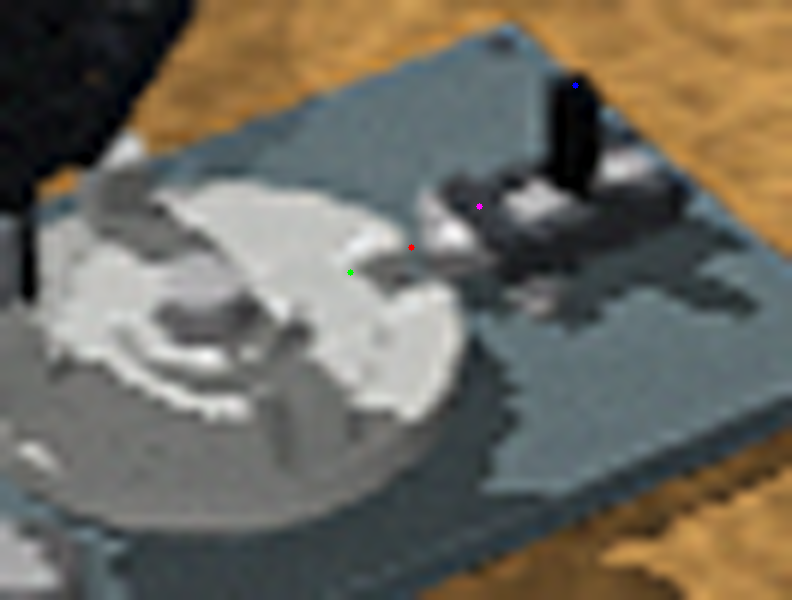

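```bash
python3 - <<'E'
from h import *
def F(u,v,z):
    X=at("side",((u+.5)/12-.5+230,(v+.5)/12-.5+190),z); d=X[:2]-p[:2]; c,s=np.cos(p[2]),np.sin(p[2]); return np.round([c*d[0]+s*d[1],-s*d[0]+c*d[1]],4)
for n,u,v,z in(("up",402,240,.026),("lo",445,285,.026),("nosetip",430,222,.025),("nose base lo",470,245,.025),("knobtop",575,80,.055),("spindle",197,278,.042),("plate far corner",510,22,.012)): print(n,F(u,v,z))
E
```

```text
up [0.0595 0.0035]
lo [ 0.0583 -0.0175]
nosetip [0.0699 0.0068]
nose base lo [ 0.0729 -0.0066]
knobtop [0.1101 0.0018]
spindle [0.     0.0013]
plate far corner [0.1451 0.0823]
```

```bash
python3 -c "
from h import *
arc(176.3,181.3,3)"
```

```text
[-0.009, 0.006, 0, 0, 0, 0.009, 1], [-0.017, 0.012, 0, 0, 0, 0.019, 1], [-0.026, 0.017, 0, 0, 0, 0.028, 1],
```

Request:
servo_tool --pt "-0.009 0.006 0 0 0 0.009 1" --pt "-0.017 0.012 0 0 0 0.019 1" --pt "-0.026 0.017 0 0 0 0.028 1" --pt "-0.026 0.017 0 0 0 0.028 1"

```text
time: 9.35
tool_pos: [0.6102, 0.0988, 0.0349]
tcp_rot: [-0.317, -3.125, -0.0]
wrist_force: [0.4, 0.3, -0.4]
width: -0.001
grip_force: 0.2
```

```bash
cat > look.py <<'E'
from h import *; import sys
st()
c=sys.argv[1]; y0,x0=(190,230) if c=="side" else (175,250)
im=bot.read_camera(c); cv2.imwrite(f"pics/{sys.argv[2]}f.png",im[:,:,::-1])
for n,z in(("mark",.026),("notch",.026)): mark(n,c,z,2)
cr=cv2.resize(im[y0:y0+50,x0:x0+66,::-1],None,fx=12,fy=12,interpolation=2)
cv2.imwrite(f"pics/{sys.argv[2]}.png",cr)
E
python3 look.py side s5
```

```text
t 9.35 tcp [0.6102 0.0988 0.0349] psi 168.4 F [ 0.38  0.29 -0.41] w -0.0014593663107688732 zax [-0.  0. -1.]
notch side 0.85 [265.3 207.6] [ 0.5735 -0.0175  0.026 ]
notch side 0.56 [279.2 200. ] [ 0.5686 -0.0738  0.026 ]
```

View pics/s5.png

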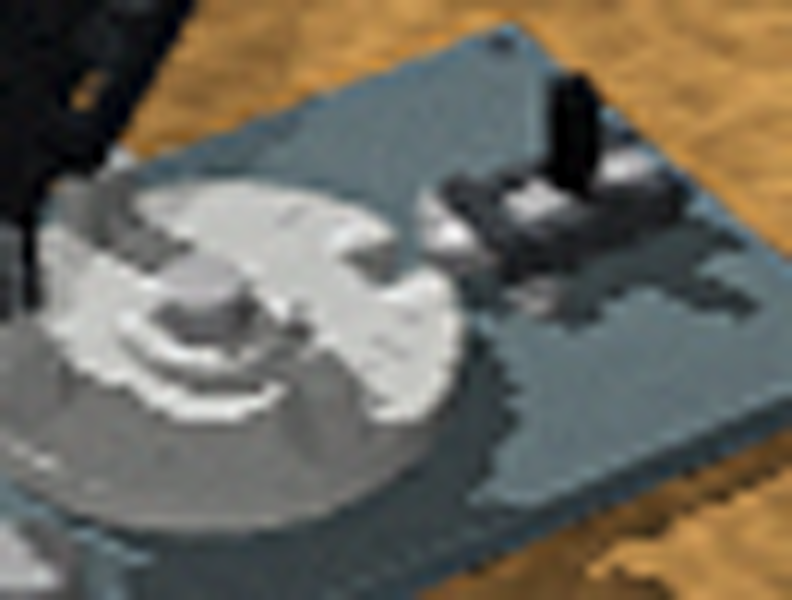

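Request:
servo_tool --pt "0.04 -0.008 0 0 0 0 1" --pt "0.04 -0.008 0.2 0 0 0 1" --pt "0.04 -0.008 0.5 0 0 0 1" --pt "0.04 -0.3 0.6 0 0 0 1" --pt "-0.1 -0.6 0.6 0 0 0 1" --pt "-0.3 -1 0.6 0 0 -0.05 1" --pt "-0.4 -1 0.6 0 0 -0.1 1"

```text
time: 10.2
tool_pos: [0.5501, -0.0548, 0.1255]
tcp_rot: [0.795, 3.038, -0.002]
wrist_force: [-0.2, 0.5, 0.2]
width: 0.0
grip_force: 0.0
```

Request:
servo_tool --pt "0 -0.3 0 0 0 -0.045 1" --pt "0 -0.6 0 0 0 -0.09 1" --pt "0 -1 0 0 0 -0.135 1" --pt "0 -1 0 0 0 -0.18 1" --pt "0 -1 0 0 0 -0.225 1"

```text
time: 10.7
tool_pos: [0.5505, -0.2043, 0.1252]
tcp_rot: [1.799, 2.574, -0.0]
wrist_force: [-0.1, -0.4, 0.2]
width: 0.0
grip_force: 0.0
```

```bash
python3 look.py side s6; python3 look.py top t6; python3 - <<'E'
import cv2,numpy as np
a=cv2.imread("pics/s6.png");b=cv2.imread("pics/t6.png")
cv2.imwrite("pics/st6.png",np.hstack([a[100:500,150:550],b[:400,:400]]))
E
```

```text
t 10.7 tcp [ 0.5505 -0.2043  0.1252] psi 110.1 F [-0.11 -0.44  0.25] w 0.00015825002321939025 zax [ 0.001 -0.001 -1.   ]
mark side 0.87 [265.5 214. ] [0.552  0.0044 0.026 ]
mark side 0.18 [271.  208.2] [ 0.5591 -0.0268  0.026 ]
notch side 0.83 [263.7 210.5] [ 0.5673 -0.0041  0.026 ]
notch side 0.35 [247.5 224.5] [0.5564 0.0733 0.026 ]
t 10.85 tcp [ 0.5504 -0.2018  0.1249] psi 110.77 F [0.37 0.28 0.39] w 0.0028289943826684425 zax [-0.  0. -1.]
mark top 0.89 [278.1 192.6] [0.566  0.0053 0.026 ]
mark top 0.71 [140.4 157.8] [0.6472 0.3363 0.026 ]
notch top 0.56 [281.9 191.5] [ 0.5687 -0.0039  0.026 ]
```

View pics/st6.png

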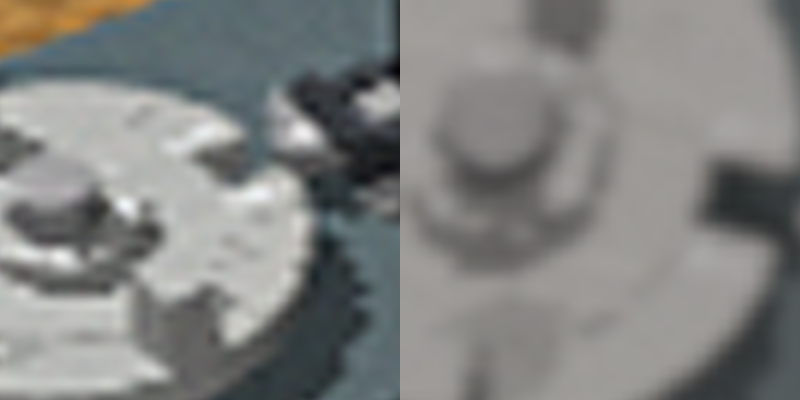

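```bash
python3 - <<'E'
from h import *
from scipy.ndimage import map_coordinates as mc
def W(x,y,z): c,s=np.cos(p[2]),np.sin(p[2]); return [p[0]+c*x-s*y,p[1]+s*x+c*y,z]
ys=np.arange(-16,17,2)
print(ys)
for cam,f in(("top","t6f"),("side","s6f")):
  g=cv2.imread(f"pics/{f}.png").mean(2)
  for x,z in((.046,.026),(.050,.026),(.054,.026),(.068,.025),(.071,.025),(.073,.025),(.092,.025),(.109,.055)):
    q=np.array([proj(cam,W(x,y/1000,z)) for y in ys]); print(cam,x,mc(g,[q[:,1],q[:,0]],order=1).astype(int))
E
```

```text
[-16 -14 -12 -10  -8  -6  -4  -2   0   2   4   6   8  10  12  14  16]
top 0.046 [162 162 154 134  99  66  49  49  47  54  73 108 142 156 161 161 158]
top 0.05 [160 159 151 131  96  60  49  48  51  56  74 108 136 153 158 158 156]
top 0.054 [150 151 146 130  92  63  51  52  56  60  78 106 135 147 151 152 150]
top 0.068 [ 68  64  62  65  80 106 130 141 144 141 131 107  92  87  88  87  87]
top 0.071 [ 59  58  59  63  74 102 124 139 142 138 123 100  85  81  83  84  87]
top 0.073 [ 57  57  59  60  69  87 103 114 121 117 104  88  76  73  75  79  86]
top 0.092 [ 45  52  58  65  79 106 121 127 127 124 109  82  64  59  60  65  71]
top 0.109 [39 41 47 48 47 43 40 36 29 29 37 50 63 72 78 83 88]
side 0.046 [213 218 194 154 121 107 106 100 103 104  93 125 164 199 204 196 180]
side 0.05 [234 218 191 153 118  93  85  87  87  92 110 133 162 192 216 216 199]
side 0.054 [197 194 182 162 131 106  95  93  93  95 106 138 173 205 213 209 202]
side 0.068 [ 66  75  81  82 100 126 151 170 174 169 154 139 122 114 110 109 102]
side 0.071 [ 71  79  86  96 117 149 173 199 226 199 171 150 148 149 144 129 112]
side 0.073 [ 63  81  87  92 113 136 166 203 210 203 183 160 159 161 156 151 134]
side 0.092 [ 39  53  62  70  86 123 147 163 155 146 138  84  58  60  69  83  98]
side 0.109 [ 95 101  76  41  15  19  15  10  21  36  51  76  96 112 108 104 104]
```

```bash
python3 - <<'E'
from h import *
def W(x,y): c,s=np.cos(p[2]),np.sin(p[2]); return np.array([p[0]+c*x-s*y,p[1]+s*x+c*y])
x,psi=st(); g=W(.134,0); print(g,(g-x[:2])/.15,(.033-x[2])/.15,(77-psi)/180)
print((W(.1,0)-W(.101,0))/.15)
E
```

```text
t 11.0 tcp [ 0.5504 -0.2009  0.1249] psi 110.82 F [ 0.13 -0.25  0.19] w -0.0005763650501863208 zax [-0.  0. -1.]
[ 0.55178647 -0.07787299] [0.00897665 0.82015597] -0.6124620230713816 -0.18789972334615904
[0.00149999 0.00649573]
```

Request:
servo_tool --pt "0.009 0.2 0 0 0 -0.045 1" --pt "0.009 0.4 -0.1 0 0 -0.09 1" --pt "0.009 0.6 -0.25 0 0 -0.135 1" --pt "0.009 0.8 -0.38 0 0 -0.18 1" --pt "0.009 0.82 -0.48 0 0 -0.188 1" --pt "0.009 0.82 -0.48 0 0 -0.188 1"

```text
time: 11.6
tool_pos: [0.5494, -0.0762, 0.0505]
tcp_rot: [-2.454, -1.955, 0.005]
wrist_force: [-0.6, -0.4, -0.9]
width: 0.0
grip_force: 0.0
```

```bash
python3 - <<'E'
from h import *
def W(x,y): c,s=np.cos(p[2]),np.sin(p[2]); return np.array([p[0]+c*x-s*y,p[1]+s*x+c*y])
x,psi=st(); g=W(.134,0); print((g-x[:2])/.15,(.033-x[2])/.15,(77-psi)/180)
im=bot.read_camera("side"); cv2.imwrite("pics/s7f.png",im[:,:,::-1])
cv2.imwrite("pics/s7.png",cv2.resize(im[170:230,230:310,::-1],None,fx=9,fy=9,interpolation=2))
E
```

```text
t 11.6 tcp [ 0.5494 -0.0762  0.0505] psi 77.07 F [-0.59 -0.38 -0.92] w 0.00019483694486536964 zax [-0.005  0.001 -1.   ]
[ 0.0160455 -0.0113198] -0.11656145993137496 -0.00040551736635513355
```

Request:
servo_tool --pt "0.01 -0.01 -0.05 0 0 0 1" --pt "0.01 -0.01 -0.105 0 0 0 1" --pt "0.01 -0.01 -0.105 0 0 0 1"

```text
time: 11.95
tool_pos: [0.5528, -0.0804, 0.0364]
tcp_rot: [-2.462, -1.951, 0.001]
wrist_force: [-0.3, 0.0, -0.2]
width: 0.002
grip_force: 0.0
```

```bash
cat >> h.py <<'E'
def fx():
    x,psi=st(); v=x[:2]-p[:2]; c,s=np.cos(p[2]),np.sin(p[2]); F=np.array(bot.read_state()["wrist_force"])
    print("fix xy",np.round([c*v[0]+s*v[1],-s*v[0]+c*v[1]],4),"Ffix",np.round([c*F[0]+s*F[1],-s*F[0]+c*F[1],F[2]],2))
E
python3 -c "
from h import *
fx()"
```

```text
t 11.95 tcp [ 0.5528 -0.0804  0.0364] psi 76.78 F [-0.32  0.01 -0.2 ] w 0.0015241432165081902 zax [-0.001  0.    -1.   ]
fix xy [0.1362 0.0015] Ffix [ 0.06 -0.31 -0.2 ]
```

Request:
servo_tool --pt "0.003 0.013 0 0 0 0 1" --pt "0.006 0.026 0 0 0 0 1" --pt "0.009 0.039 0 0 0 0 1" --pt "0.012 0.052 0 0 0 0 1" --pt "0.015 0.065 0 0 0 0 1" --pt "0.018 0.078 0 0 0 0 1" --pt "0.02 0.084 0 0 0 0 1" --pt "0.021 0.091 0 0 0 0 1"

```text
time: 12.75
tool_pos: [0.5564, -0.0665, 0.0373]
tcp_rot: [2.461, 1.952, -0.001]
wrist_force: [-0.3, -2.0, 1.8]
width: 0.001
grip_force: 1.3
```

```bash
python3 -c "
from h import *
fx()"
```

```text
t 12.75 tcp [ 0.5564 -0.0665  0.0373] psi 76.82 F [-0.33 -1.98  1.8 ] w 0.0011000449791474403 zax [ 0.    -0.001 -1.   ]
fix xy [0.1219 0.002 ] Ffix [2.01 0.13 1.8 ]
```

Request:
servo_tool --pt "0.0015 0.0065 0 0 0 0 1" --pt "0.003 0.013 0 0 0 0 1" --pt "0.0045 0.0195 0 0 0 0 1" --pt "0.006 0.026 0 0 0 0 1" --pt "0.0075 0.0325 0 0 0 0 1" --pt "0.0075 0.0325 0 0 0 0 1"

```text
time: 13.35
tool_pos: [0.5577, -0.0611, 0.0373]
tcp_rot: [2.462, 1.952, 0.001]
wrist_force: [-0.7, -1.4, 0.8]
width: 0.001
grip_force: 1.0
```

```bash
python3 -c "
from h import *
fx()"
```

```text
t 13.35 tcp [ 0.5577 -0.0611  0.0373] psi 76.81 F [-0.74 -1.38  0.79] w 0.0006527792776839893 zax [ 0.  0. -1.]
fix xy [0.1164 0.002 ] Ffix [ 1.51 -0.41  0.79]
```

Request:
servo_tool --pt "0.0015 0.0065 0 0 0 0 1" --pt "0.003 0.013 0 0 0 0 1" --pt "0.0045 0.0195 0 0 0 0 1" --pt "0.006 0.026 0 0 0 0 1" --pt "0.006 0.026 0 0 0 0 1"

```text
time: 13.85
tool_pos: [0.5586, -0.0572, 0.0372]
tcp_rot: [2.462, 1.952, 0.0]
wrist_force: [0.0, -1.6, 0.9]
width: -0.002
grip_force: 1.0
```

Request:
servo_tool --pt "0.0007 0.003 0 0 0 0 1" --pt "0.0015 0.0065 0 0 0 0 1" --pt "0.0015 0.0065 0 0 0 0 1"

```text
time: 14.15
tool_pos: [0.5588, -0.0564, 0.0373]
tcp_rot: [2.462, 1.951, 0.0]
wrist_force: [0.6, -3.0, 1.1]
width: 0.002
grip_force: 1.1
```

```bash
python3 -c "
from h import *
fx()"
```

```text
t 14.15 tcp [ 0.5588 -0.0564  0.0373] psi 76.81 F [ 0.6  -3.01  1.14] w 0.0024053985632912145 zax [ 0. -0. -1.]
fix xy [0.1115 0.002 ] Ffix [2.8  1.26 1.14]
```

Request:
servo_tool --pt "0.0015 0.0065 0 0 0 0 1" --pt "0.0015 0.0065 0 0 0 0 1"

```text
time: 14.35
tool_pos: [0.559, -0.0554, 0.0373]
tcp_rot: [2.462, 1.952, 0.0]
wrist_force: [-0.6, -2.5, 1.4]
width: 0.001
grip_force: 1.1
```

Request:
servo_tool --pt "0.001 0.0045 0 0 0 0 1" --pt "0.001 0.0045 0 0 0 0 1"

```text
time: 14.55
tool_pos: [0.5592, -0.0547, 0.0372]
tcp_rot: [2.462, 1.952, 0.0]
wrist_force: [0.9, -1.1, 1.3]
width: 0.002
grip_force: 1.1
```

```bash
python3 -c "
from h import *
fx()"
```

```text
t 14.55 tcp [ 0.5592 -0.0547  0.0372] psi 76.81 F [ 0.93 -1.13  1.25] w 0.001976696114269735 zax [ 0.  0. -1.]
fix xy [0.1098 0.002 ] Ffix [0.89 1.16 1.25]
```

Request:
servo_tool --pt "0.0015 0.0065 0 0 0 0 1" --pt "0.0015 0.0065 0 0 0 0 1"

```text
time: 14.75
tool_pos: [0.5594, -0.0537, 0.0372]
tcp_rot: [2.462, 1.952, 0.0]
wrist_force: [0.5, -1.5, 1.1]
width: 0.001
grip_force: 1.1
```

Request:
servo_tool --pt "0.0007 0.0033 0 0 0 0 1" --pt "0.0007 0.0033 0 0 0 0 1"

```text
time: 14.95
tool_pos: [0.5594, -0.0532, 0.0372]
tcp_rot: [2.462, 1.952, 0.0]
wrist_force: [0.9, -2.6, 0.7]
width: 0.001
grip_force: 1.1
```

```bash
python3 -c "
from h import *
fx()"
```

```text
t 14.95 tcp [ 0.5594 -0.0532  0.0372] psi 76.81 F [ 0.85 -2.62  0.7 ] w 0.0009782085365456575 zax [ 0.  0. -1.]
fix xy [0.1083 0.0019] Ffix [2.36 1.42 0.7 ]
```

Request:
servo_tool --pt "0.0007 0.0033 0 0 0 0 1" --pt "0.0007 0.0033 0 0 0 0 1"

```text
time: 15.15
tool_pos: [0.5594, -0.0531, 0.0372]
tcp_rot: [2.461, 1.952, -0.0]
wrist_force: [1.5, -4.2, 2.0]
width: -0.006
grip_force: 2.0
```

Request:
servo_tool --pt "0.0007 0.0033 0 0 0 0 1" --pt "0.0007 0.0033 0 0 0 0 1"

```text
time: 15.35
tool_pos: [0.5595, -0.053, 0.0372]
tcp_rot: [2.461, 1.952, -0.001]
wrist_force: [0.5, -5.8, 2.5]
width: 0.003
grip_force: 3.0
```

Request:
servo_tool --pt "0.0007 0.0033 0 0 0 0 1" --pt "0.0007 0.0033 0 0 0 0 1"

```text
time: 15.55
tool_pos: [0.5595, -0.053, 0.0372]
tcp_rot: [2.46, 1.952, -0.002]
wrist_force: [-0.7, -7.1, 1.7]
width: -0.003
grip_force: 3.8
```

```bash
python3 -c "
from h import *
fx()"
```

```text
t 15.55 tcp [ 0.5595 -0.053   0.0372] psi 76.85 F [-0.68 -7.11  1.73] w -0.003139990856606457 zax [-0.    -0.002 -1.   ]
fix xy [0.108  0.0019] Ffix [7.08 0.94 1.73]
```

```bash
python3 - <<'E'
from h import *
def W(x,y): c,s=np.cos(p[2]),np.sin(p[2]); return np.array([p[0]+c*x-s*y,p[1]+s*x+c*y])
x,psi=st(); print((W(.028,-.051)-x[:2])/.15,(77-psi)/180)
E
```

```text
t 15.55 tcp [ 0.5595 -0.053   0.0372] psi 76.85 F [-0.68 -7.11  1.73] w -0.003139990856606457 zax [-0.    -0.002 -1.   ]
[-0.22370713  0.59906364] 0.0008429163241192189
```

Request:
servo_tool --pt "-0.015 -0.08 0 0 0 0 1" --pt "-0.015 -0.08 0 0 0 0 1" --pt "-0.015 -0.08 0.25 0 0 0 1" --pt "-0.015 -0.08 0.35 0 0 0 1" --pt "-0.015 -0.08 0.35 0 0 0 1"

```text
time: 16.05
tool_pos: [0.5601, -0.0639, 0.0927]
tcp_rot: [2.459, 1.949, 0.007]
wrist_force: [0.7, 0.5, 0.3]
width: 0.002
grip_force: 0.0
```

```bash
python3 - <<'E'
from h import *
def W(x,y): c,s=np.cos(p[2]),np.sin(p[2]); return np.array([p[0]+c*x-s*y,p[1]+s*x+c*y])
x,psi=st(); print((W(.028,-.051)-x[:2])/.15,(77-psi)/180, (.034-x[2])/.15)
E
```

```text
t 16.05 tcp [ 0.5601 -0.0639  0.0927] psi 76.8 F [0.72 0.52 0.32] w 0.0015740125757870886 zax [ 0.006 -0.    -1.   ]
[-0.22769317  0.67200004] 0.0010933214863283543 -0.39119812822338396
```

Request:
servo_tool --pt "-0.22 0.2 0 0 0 0 1" --pt "-0.22 0.5 0 0 0 0 1" --pt "-0.22 0.67 0 0 0 0 1" --pt "-0.22 0.67 -0.2 0 0 0 1" --pt "-0.22 0.67 -0.24 0 0 0 1" --pt "-0.22 0.67 -0.24 0 0 0 1"

```text
time: 16.65
tool_pos: [0.5219, 0.0367, 0.0513]
tcp_rot: [-2.459, -1.95, 0.007]
wrist_force: [0.1, -1.2, 0.3]
width: -0.001
grip_force: 0.0
```

```bash
python3 - <<'E'
from h import *
def W(x,y): c,s=np.cos(p[2]),np.sin(p[2]); return np.array([p[0]+c*x-s*y,p[1]+s*x+c*y])
fx(); x,psi=st(); print((W(.028,-.051)-x[:2])/.15,(77-psi)/180, (.034-x[2])/.15)
im=bot.read_camera("side"); cv2.imwrite("pics/s8.png",cv2.resize(im[175:250,215:315,::-1],None,fx=8,fy=8,interpolation=2))
E
```

```text
t 16.65 tcp [0.5219 0.0367 0.0513] psi 76.83 F [ 0.07 -1.2   0.34] w -0.0009316639643941751 zax [-0.005 -0.    -1.   ]
fix xy [ 0.0291 -0.0549] Ffix [1.15 0.34 0.34]
t 16.65 tcp [0.5219 0.0367 0.0513] psi 76.83 F [ 0.07 -1.2   0.34] w -0.0009316639643941751 zax [-0.005 -0.    -1.   ]
[0.02692992 0.00100111] 0.0009648921360902167 -0.11538167961848127
```

View pics/s8.png

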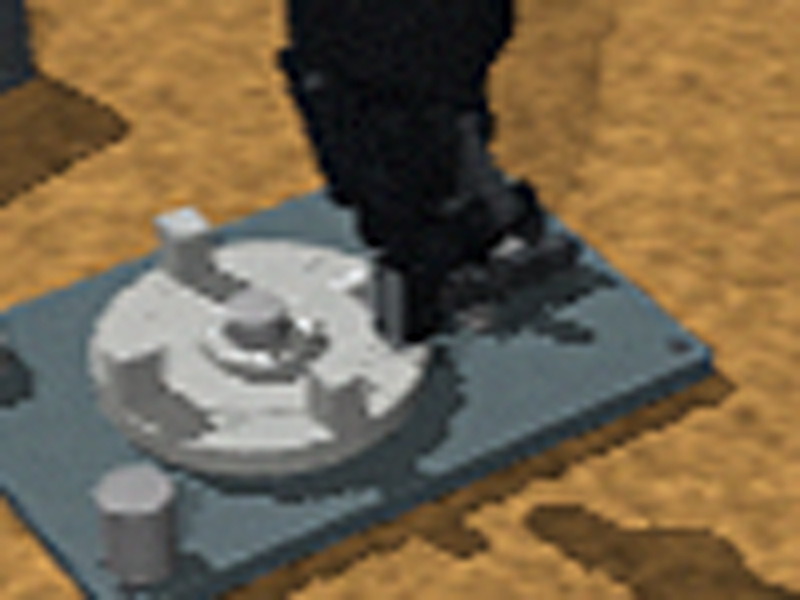

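Request:
servo_tool --pt "0.015 0 -0.06 0 0 0 1" --pt "0.02 0 -0.11 0 0 0 1" --pt "0.02 0 -0.11 0 0 0 1"

```text
time: 17.0
tool_pos: [0.5269, 0.0362, 0.0362]
tcp_rot: [-2.462, -1.95, 0.002]
wrist_force: [-0.4, -0.2, -0.2]
width: -0.001
grip_force: 0.0
```

Request:
servo_tool --pt "0.0015 0.0065 0 0 0 0 1" --pt "0.003 0.013 0 0 0 0 1" --pt "0.0045 0.0195 0 0 0 0 1" --pt "0.006 0.026 0 0 0 0 1" --pt "0.0075 0.0325 0 0 0 0 1" --pt "0.009 0.039 0 0 0 0 1" --pt "0.009 0.039 0 0 0 0 1"

```text
time: 17.7
tool_pos: [0.5288, 0.0427, 0.0373]
tcp_rot: [2.462, 1.952, 0.0]
wrist_force: [0.6, 0.4, 0.6]
width: -0.005
grip_force: 0.0
```

```bash
python3 -c "
from h import *
fx()"
```

```text
t 17.7 tcp [0.5288 0.0427 0.0373] psi 76.82 F [0.56 0.37 0.56] w -0.004630086562086713 zax [ 0.  0. -1.]
fix xy [ 0.0217 -0.0495] Ffix [-0.49  0.46  0.56]
```

No contact yet; carry on in small steps, watching the force.

Request:
servo_tool --pt "0.0015 0.0065 0 0 0 0 1" --pt "0.003 0.013 0 0 0 0 1" --pt "0.0045 0.0195 0 0 0 0 1" --pt "0.0045 0.0195 0 0 0 0 1"

```text
time: 18.1
tool_pos: [0.5295, 0.0456, 0.0372]
tcp_rot: [2.462, 1.952, 0.0]
wrist_force: [-0.6, -0.2, -0.4]
width: -0.0
grip_force: 0.0
```

Request:
servo_tool --pt "0.0015 0.0065 0 0 0 0 1" --pt "0.003 0.013 0 0 0 0 1" --pt "0.003 0.013 0 0 0 0 1"

```text
time: 18.4
tool_pos: [0.5298, 0.0473, 0.0372]
tcp_rot: [2.462, 1.952, -0.0]
wrist_force: [-0.5, -1.3, 1.5]
width: -0.003
grip_force: 0.5
```

Request:
servo_tool --pt "0.0015 0.0065 0 0 0 0 1" --pt "0.0015 0.0065 0 0 0 0 1"

```text
time: 18.6
tool_pos: [0.5303, 0.0481, 0.0372]
tcp_rot: [2.461, 1.951, -0.0]
wrist_force: [0.6, -3.4, -0.5]
width: -0.003
grip_force: 1.3
```

```bash
python3 -c "
from h import *
fx()"
```

```text
t 18.6 tcp [0.5303 0.0481 0.0372] psi 76.82 F [ 0.55 -3.41 -0.45] w -0.0027145585631514787 zax [ 0. -0. -1.]
fix xy [ 0.0161 -0.0493] Ffix [ 3.19  1.3  -0.45]
```

Request:
servo_tool --pt "0.0015 0.0065 0 0 0 0 1" --pt "0.0015 0.0065 0 0 0 0 1"

```text
time: 18.8
tool_pos: [0.5308, 0.0491, 0.0373]
tcp_rot: [2.461, 1.951, 0.001]
wrist_force: [0.8, -3.3, -0.9]
width: 0.003
grip_force: 1.6
```

Request:
servo_tool --pt "0.0015 0.0065 0 0 0 0 1" --pt "0.0015 0.0065 0 0 0 0 1"

```text
time: 19.0
tool_pos: [0.531, 0.0499, 0.0373]
tcp_rot: [2.461, 1.951, 0.0]
wrist_force: [2.2, -5.9, -0.9]
width: 0.002
grip_force: 2.3
```

```bash
python3 -c "
from h import *
fx()"
```

```text
t 19.0 tcp [0.531  0.0499 0.0373] psi 76.83 F [ 2.21 -5.93 -0.9 ] w 0.0019970863995623944 zax [ 0.001 -0.001 -1.   ]
fix xy [ 0.0141 -0.049 ] Ffix [ 5.28  3.48 -0.9 ]
```

Request:
servo_tool --pt "0.0015 0.0065 0 0 0 0 1" --pt "0.0015 0.0065 0 0 0 0 1"

```text
time: 19.2
tool_pos: [0.5312, 0.0501, 0.0373]
tcp_rot: [2.46, 1.951, -0.001]
wrist_force: [2.1, -8.3, -1.0]
width: 0.002
grip_force: 3.8
```

Request:
servo_tool --pt "0.0011 0.0045 0 0 0 0 1" --pt "0.0011 0.0045 0 0 0 0 1"

```text
time: 19.4
tool_pos: [0.5313, 0.0503, 0.0373]
tcp_rot: [2.459, 1.951, -0.002]
wrist_force: [2.0, -10.2, -0.9]
width: 0.001
grip_force: 4.7
```

```bash
python3 -c "
from h import *
fx()"
```

```text
t 19.4 tcp [0.5313 0.0503 0.0373] psi 76.87 F [  1.99 -10.17  -0.92] w 0.001091306607866555 zax [ 0.001 -0.003 -1.   ]
fix xy [ 0.0137 -0.0488] Ffix [ 9.46  4.22 -0.92]
```

Request:
servo_tool --pt "0.0008 0.0042 0 0 0 0 1" --pt "0.0008 0.0042 0 0 0 0 1" --pt "0.0008 0.0042 0 0 0 0 1"

```text
time: 19.7
tool_pos: [0.5315, 0.0505, 0.0373]
tcp_rot: [2.458, 1.951, -0.003]
wrist_force: [1.7, -12.0, -1.2]
width: -0.001
grip_force: 5.5
```

Request:
servo_tool --pt "0 0 0 0 0 0 1" --pt "0 0 0 0 0 0 1" --pt "0 0 0 0 0 0 1" --pt "0 0 0 0 0 0 1" --pt "0 0 0 0 0 0 1" --pt "0 0 0 0 0 0 1" --pt "0 0 0 0 0 0 1" --pt "0 0 0 0 0 0 1"

```text
time: 20.5
tool_pos: [0.5315, 0.0505, 0.0373]
tcp_rot: [2.458, 1.951, -0.003]
wrist_force: [2.2, -12.2, -0.6]
width: 0.002
grip_force: 5.5
```

```bash
python3 -c "
from h import *
fx()"
```

```text
t 20.5 tcp [0.5315 0.0505 0.0373] psi 76.87 F [  2.21 -12.22  -0.61] w 0.002327309265232293 zax [ 0.001 -0.003 -1.   ]
fix xy [ 0.0135 -0.0486] Ffix [11.41  4.9  -0.61]
```

Request:
servo_tool --pt "-0.006 -0.026 0 0 0 0 1" --pt "-0.012 -0.052 0 0 0 0 1" --pt "-0.018 -0.08 0 0 0 0 1" --pt "-0.018 -0.08 0 0 0 0 1" --pt "-0.018 -0.08 0.15 0 0 0 1" --pt "-0.018 -0.08 0.4 0 0 0 1" --pt "-0.018 -0.08 0.7 0 0 0 1" --pt "-0.018 -0.4 0.8 0 0 0 1" --pt "-0.018 -0.7 0.8 0 0 0 1" --pt "-0.018 -1 0.8 0 0 0 1" --pt "-0.018 -1 0.8 0 0 0 1"

```text
time: 21.6
tool_pos: [0.5286, -0.1016, 0.1579]
tcp_rot: [2.464, 1.945, -0.0]
wrist_force: [-0.6, 0.5, -0.8]
width: -0.002
grip_force: 0.0
```

Request:
servo_tool --pt "0 -0.3 0 0 0 0 1" --pt "0 -0.6 0 0 0 0 1" --pt "0 -0.9 0 0 0 0 1" --pt "0 -0.9 0 0 0 0 1" --pt "0 -0.9 0 0 0 0 1"

```text
time: 22.1
tool_pos: [0.5282, -0.2324, 0.1568]
tcp_rot: [-2.463, -1.948, -0.001]
wrist_force: [-0.3, 0.7, -0.4]
width: 0.001
grip_force: 0.0
```

```bash
python3 - <<'E'
from h import *
from scipy.ndimage import map_coordinates as mc
def W(x,y,z): c,s=np.cos(p[2]),np.sin(p[2]); return [p[0]+c*x-s*y,p[1]+s*x+c*y,z]
fx()
ys=np.arange(-16,17,2); print(ys)
for cam in("top","side"):
  im=bot.read_camera(cam); cv2.imwrite(f"pics/{cam}9.png",im[:,:,::-1]); g=im.mean(2)
  for n,z in(("notch",.026),("bolt",.015),("knob",.055)): mark(n,cam,z)
  for x,z in((.045,.026),(.055,.026),(.091,.055),(.109,.055)):
    q=np.array([proj(cam,W(x,y/1000,z)) for y in ys]); print(cam,x,mc(g,[q[:,1],q[:,0]],order=1).astype(int))
  xs=np.arange(36,124,4); q=np.array([proj(cam,W(x/1000,0,.025)) for x in xs]); print(xs,mc(g,[q[:,1],q[:,0]],order=1).astype(int))
  q=np.array([proj(cam,W(x/1000,0,.052)) for x in xs]); print("knob z",mc(g,[q[:,1],q[:,0]],order=1).astype(int))
E
```

```text
t 22.1 tcp [ 0.5282 -0.2324  0.1568] psi 76.69 F [-0.3   0.68 -0.39] w 0.0014937889230800788 zax [-0.001  0.001 -1.   ]
fix xy [0.2898 0.0118] Ffix [-0.6  -0.44 -0.39]
[-16 -14 -12 -10  -8  -6  -4  -2   0   2   4   6   8  10  12  14  16]
notch top 0.87 [280.9 188.9] [ 0.575  -0.0014  0.026 ]
bolt top 0.65 [276.2 190.4] [0.5733 0.0098 0.015 ]
knob top 0.49 [293.9 195. ] [ 0.5556 -0.0311  0.055 ]
top 0.045 [155 153 148 125  93  71  72  81  84  82  88 111 141 152 154 152 150]
top 0.055 [ 98 100  98  89  90 110 135 147 145 137 130 124 121 122 122 120 115]
top 0.091 [36 34 26 18 16 17 19 19 20 25 36 50 61 69 74 76 77]
top 0.109 [ 59  65  82  95 103 107 107  96  72  57  53  56  63  70  73  74  75]
[ 36  40  44  48  52  56  60  64  68  72  76  80  84  88  92  96 100 104
 108 112 116 120] [140  87  72 116 143 143 129 125 124 111  69  53  33  17  18  59 110 123
 119  85  49  48]
knob z [145 114  90 115 136 123 107 110 106  96  66  51  31  20  22  48  76  85
  83  59  39  41]
notch side 0.62 [263.3 210.1] [ 0.5696 -0.0047  0.026 ]
bolt side 0.6 [260.  211.8] [ 0.581  -0.0022  0.015 ]
side 0.045 [197 203 204 170 128  96  94  90  98 101 104 127 162 191 201 200 191]
side 0.055 [161 174 159 141 124 138 159 175 162 149 142 150 170 185 182 184 182]
side 0.091 [ 74  67  45  22   1   4   5   5  12  23  48  80  98 105 103 101 101]
side 0.109 [100 112 110 107 109 104 104 106 105 100  99 103 105 105 103 100  99]
[ 36  40  44  48  52  56  60  64  68  72  76  80  84  88  92  96 100 104
 108 112 116 120] [183 171 109 111 148 171 163 160 161 164 118  54  65  59   7   1  55 151
 170 143  51  24]
knob z [108  97 100 103 104 106 106 104 103 103 106  99  53  16   6   6  75 108
 103 103 109 118]
```

```bash
python3 -c "
from workcell import bot
print(bot.finish_job())"
```

```text
the job is handed in; nothing more can be done
None
```

The job is handed in, and no verdict came back: the notch is turned to the bolt, the bolt is home against its stop (tip at about 47–48 mm in the images), a dog was pushed with about 12 N for a second, and the arm is clear.

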